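# Slide the instrument tin through to the clean pad

### The arm

A 6-joint arm with a two-finger parallel gripper is mounted at the origin on the work surface. World frame = base frame: x ahead of the robot, y to its left, z up, the work surface at z = 0. Lengths are in m, angles in rad, forces in N, time in s.
With the tool pointing down it reaches from about 0.275 to 0.75 m from the base axis. Payload 10.2 kg.
Tool frame: the origin (TCP) lies on the centre line of the jaws, within the pads' length; the fingertips stand 19 mm ahead of it and the grasp point (between the pads) is the TCP; z points along the fingers, x is the direction in which the jaws open and shut, and the axes are right-handed (so a half turn about z gives the same grasp; the last joint's range is limited). The gripper opens to 85 mm and grips with 20 to 120 N. Pads are 22 mm wide; open, the fingers measure 114 mm over their backs; the gripper's body (76 mm by 85 mm) begins 54 mm behind the grasp point. The pads swing forward as they close: fully open they stand 13 mm farther back than shut.
Start: joints at [-1.376, 0.313, 1.498, -0, 1.331, -0.223], TCP at [0.213, -0.48, 0.25] pointing down, gripper open.
Joint ranges: [-2.94, 2.94], [-0.97, 2.17], [0.19, 2.56], [-1.23, 4.37], [0.02, 3.11], [-2.88, 2.88]. Speed limits (rad/s): [2.39, 2.39, 3.01, 3.14, 3.14, 3.14].

### API

Orientations are given as a unit quaternion [w, x, y, z].
In Python, from workcell import manip gives the robot as it stands.
- The arm moves only by the shell command python3 -m creep 'ROWS' [FORCE]. ROWS is JSON, a list that holds one entry, the list of rows, each a list of 5 numbers: the closure, from 0 (fully open) to 1 (shut), then the shift along the tool's x, y, z in m, then the turn about the tool's z in degrees. In form: [[[claw, dx, dy, dz, roll], ...]]. A call has 1 to 20 rows; each row is the pose to reach, as a shift and turn from the pose commanded when the call began, along the tool's axes at that moment; what a row does not reach only later rows make up. A row lasts 1/8 s, in which the tool goes at most 62.5 mm and 10.7 degrees, less where a joint would pass 70% of its speed; a pose out of reach is approached as far as the arm can. A call with a gripper value outside its range is refused whole. The fingers move at their own pace and stop on an object; FORCE is the grip in N (left out, the last holds). Time passes only in rows, so rows that repeat a pose let the fingers close. It gives the time, the measured TCP pose, the force and the opening at its end, in the units of the state.
- manip.read_state(): the state, without advancing time (a new reading comes with each control period).
- manip.snapshot(name): name is "scene" or "top" or "wrist"; returns the picture (400x640x3 uint8, red, green, blue); there is no depth.
- manip.get_calibration(name): a dict with "fx", "fy", "cx", "cy" (pixels), "rvec" (rotation vector, rad) and "tvec" (3), from world to camera coordinates, as OpenCV has them. Camera axes: x right, y down, z forward; pixel columns grow to the right and rows downward; lengths in m; the calibration is good to about 2 mm. A picture is of the moment at which its call begins: read the wrist's pose just before it. get_calibration takes no time and is no camera call; for the wrist camera it gives the pose at the moment of the call.
- manip.job_done(): hands the job in, once; it reports no verdict.
The state is a dict: "clock": time; "joints": joint angles; "dq": joint speeds; "joint_torque": joint torques, N m; "tool_pos": TCP position; "tcp_rot": TCP orientation; "contact_force": force on the tool from outside, world axes, zero at the start; "torque": the same for the moment, N m; "opening": opening from 0.0 (shut) to 1.0 (fully open).
Only numpy, scipy, OpenCV 4.12 (cv2) and the standard library are available. Lean on these libraries where they do the work, as an engineer would, in place of code of your own. Each camera call takes 0.05 s, during which the arm holds its last target. There are 200 camera calls.

### The job

Push the closed steel instrument tin across the table, through the narrow gap between the black hard case and the white tub, until the whole tin lies on the blue-edged absorbent pad on the other side. Its lid is only laid on, so do not lift or tip it: just slide it flat with the fingertips. Leave the small jar, the bandage roll and the tape ring where they are.

Things in the scene. Friction and masses are not known exactly. Their poses are not given: they have to be found in the camera images.
- tin: Closed flat tin of plain steel, a box with flat sides: 80 mm along its x, 110 mm along its y, 34 mm high, corners rounded to 10 mm, 0.25 to 0.5 kg, loose, slides at a few newtons. Origin: centre of its underside. Starts on the robot's left (+y) of the gap, up to 50 mm off the gap's centre line and turned up to 0.4 rad from it; its y axis (length) goes through the gap.
- tin_corner0 (a point): Corner of the tin's outline on its underside (the square corner before rounding), at x -40, y -55 mm in the tin's frame.
- tin_corner1 (a point): The same, at x +40, y -55 mm.
- tin_corner2 (a point): The same, at x +40, y +55 mm.
- tin_corner3 (a point): The same, at x -40, y +55 mm.
- case: Closed black plastic hard case, fixed to the table: 150 mm along its x, 120 mm along its y, 48 mm high, upright corners rounded to 12 mm. Origin: centre of its underside. It is the obstacle nearer the robot; its +x side face (75 mm from the origin) is one wall of the gap. The gap runs along the case's y axis and the tin is to go through towards the case's -y.
- tub: Shallow open white plastic tub, fixed to the table: 150 mm along x, 120 mm along y, 48 mm high, corners cut off by 12 mm. Origin: centre of its underside. The obstacle farther from the robot, parallel to the case; its -x side face (75 mm from the origin) is the gap's other wall. The gap is 86 to 90 mm wide: 3 to 5 mm either side of the tin. It stands up to 15 mm off the case along y.
- pad: Absorbent pad lying flat and fixed on the table beyond the gap, white with a blue border: 220 mm along its x, 200 mm along its y (border included), under 1 mm thick, no obstacle to sliding. Parallel to the case to within 0.1 rad, on its -y side. Origin: its centre.
- jar: Small closed jar with a label, 44 mm across, 62 mm high, loose, standing beyond the tub. Not to be disturbed. Origin: centre of its underside.
- roll: Grey bandage roll standing on end, 52 mm across, 50 mm high, loose. Not to be disturbed. Origin: centre of its underside.
- tape: Roll of white tape lying flat, 64 mm across, 25 mm high, loose. Not to be disturbed. Origin: centre of its underside.
Things that resemble listed ones, but are neither listed nor needed, are in the scene too. Of the things that look like the case, take the one that is farthest to the robot's right at the start.

How it is judged:
On the way:
1. the tin is in the gap, between the hard case and the tub (x of tin in the frame of case between 0.11 and 0.13 m and y of tin in the frame of case between -0.04 and 0.04 m and height (world z) of tin below 0.006 m), for 0.05 s.
At the end, for the whole second after the job is handed in: All four corners of the tin's outline lie on the pad (5 mm over its edge is allowed), the tin flat on the table and at rest, and the jar, roll and tape within 15 mm of where they stood (x of tin_corner0 in the frame of pad between -0.115 and 0.115 m and y of tin_corner0 in the frame of pad between -0.105 and 0.105 m and x of tin_corner1 in the frame of pad between -0.115 and 0.115 m and y of tin_corner1 in the frame of pad between -0.105 and 0.105 m and x of tin_corner2 in the frame of pad between -0.115 and 0.115 m and y of tin_corner2 in the frame of pad between -0.105 and 0.105 m and x of tin_corner3 in the frame of pad between -0.115 and 0.115 m and y of tin_corner3 in the frame of pad between -0.105 and 0.105 m and height (world z) of tin below 0.004 m and angle between tin's own z axis and vertical below 0.06 rad and linear speed of tin below 0.01 m/s and distance of each of jar, roll, tape from where it was at the start of the episode below 0.015 m); the robot touches nothing.
It fails at once if the tin is lifted off the table (more than 10 mm) or tipped (more than 0.2 rad) (height (world z) of tin above 0.01 m or angle between tin's own z axis and vertical above 0.2 rad).
It fails at once if the jar, the bandage roll or the tape ring is pushed away (more than 15 mm) or tipped over (distance of any of jar, roll, tape from where it was at the start of the episode above 0.015 m or angle between any of jar, roll, tape's own z axis and vertical above 0.3 rad).
It also fails if it takes over 64 s, if anything falls off the work surface, if the arm or the gripper's body presses on something with over 40 N, if the wrist force passes 120 N, or if a joint passes its speed limit or range.

## Working session

There is one attempt and no reset: what is moved stays moved. The work goes in short steps, Python scripts to look and compute and a shell command to move; the robot and the scene stay as the last step left them, time stands still between calls to the robot, and variables do not carry over. Pictures are saved under pics/ and viewed, about 8 in all and at most 12, crops included, and the job is handed in when it is done.

```bash
mkdir -p pics; ls
python3 - <<'E'
from workcell import manip
import cv2,numpy as np
print(manip.read_state())
for n in("top","scene"):
    im=manip.snapshot(n); cv2.imwrite(f"pics/{n}0.png",im[:,:,::-1]); c=manip.get_calibration(n)
    R=cv2.Rodrigues(np.array(c["rvec"]))[0]; print(n,c,-R.T@np.array(c["tvec"]))
E
```

```text
pics
{'clock': 0.0, 'joints': array([-1.37639125e+00,  3.13438053e-01,  1.49843978e+00,  1.55242554e-05,
        1.33101960e+00, -2.23394382e-01]), 'dq': array([ 0.0004167 , -0.00044232,  0.00043782, -0.00029362, -0.00209603,
        0.00050251]), 'joint_torque': array([ 7.11799839e-04, -4.12273872e+01, -2.59737754e+01, -1.23348327e-04,
        4.18651354e-03, -2.18665043e-06]), 'tool_pos': array([ 0.21296656, -0.47960415,  0.24974017]), 'tcp_rot': array([-4.73199280e-04,  8.38375273e-01, -5.45093089e-01, -4.49166299e-04]), 'contact_force': array([-0.51306003, -0.18073222,  0.52714965]), 'torque': array([-0.05234457,  0.05569453,  0.04134324]), 'opening': 1.0009848137779003}
top {'fx': 371.20236089167696, 'fy': 371.20236089167696, 'cx': 317.14424059797443, 'cy': 203.28634688787074, 'rvec': array([ 2.15442233, -2.19300435,  0.03512859]), 'tvec': array([0.14401223, 0.51608129, 1.06054303])} [0.44961983 0.1016377  1.09514507]
scene {'fx': 460.8220241869358, 'fy': 460.8220241869358, 'cx': 321.1873534326714, 'cy': 202.5196841850351, 'rvec': array([ 2.17824653,  1.05911721, -0.42052169]), 'tvec': array([-0.42830869, -0.19948272,  1.38701047])} [ 1.12910141 -0.3468118   0.86711668]
```

View pics/top0.png

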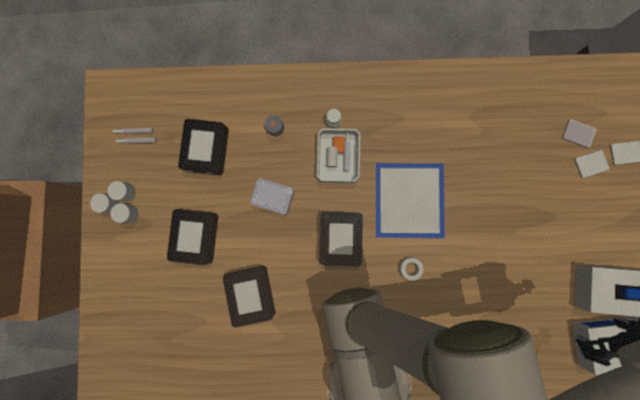

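View pics/scene0.png

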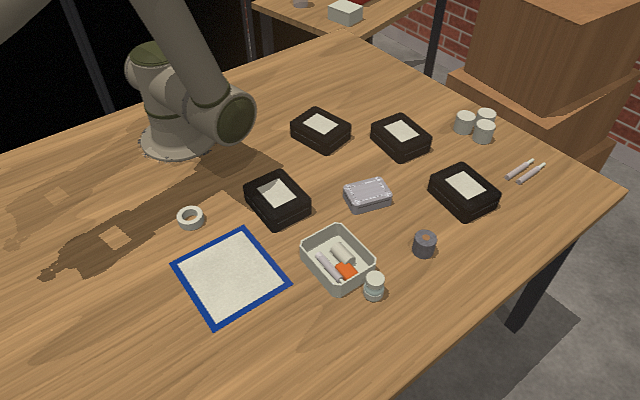

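The top view shows the tin at about (272,196), the gap's case at (341,239), the tub at (338,156), the pad at (410,200), the roll at (274,125), the jar at (333,117) and the tape at (411,269). The scene view agrees with this. Next I measure by masks and rays.

```bash
cat > h.py <<'E'
import cv2,numpy as np
from workcell import manip
def ray(px,c,z):
    R=cv2.Rodrigues(np.array(c["rvec"]))[0];C=-R.T@np.array(c["tvec"])
    px=np.asarray(px,float).reshape(-1,2)
    d=np.c_[(px[:,0]-c["cx"])/c["fx"],(px[:,1]-c["cy"])/c["fy"],np.ones(len(px))]@R
    return (C+d*((z-C[2])/d[:,2])[:,None])[:,:2]
def blob(mask,box):
    "largest contour in box (x0,y0,x1,y1), full-picture pixels"
    x0,y0,x1,y1=box;m=cv2.morphologyEx(mask[y0:y1,x0:x1].astype(np.uint8),cv2.MORPH_OPEN,np.ones((3,3)))
    cs=cv2.findContours(m,cv2.RETR_EXTERNAL,cv2.CHAIN_APPROX_NONE)[0]
    return max(cs,key=cv2.contourArea)[:,0].astype(float)+[x0,y0]
def rect(pts):
    "centre, sorted (angle of y-like axis from world y), extent along x-like / y-like"
    (c,s,a)=cv2.minAreaRect((pts*1000).astype(np.float32))
    a=(a+45)%90-45 if True else a
    th=np.radians(a);q=(pts-np.array(c)/1000)@np.array([[np.cos(th),-np.sin(th)],[np.sin(th),np.cos(th)]])
    return np.array(c)/1000,a,np.ptp(q,0)
E
python3 - <<'E'
from h import *
im=cv2.imread("pics/top0.png");c=manip.get_calibration("top")
hsv=cv2.cvtColor(im,cv2.COLOR_BGR2HSV);H,S,V=[hsv[:,:,i].astype(int) for i in range(3)]
for n,p in dict(tin=(272,196),tinedge=(255,188),wood=(300,220),case=(325,220),caselow=(340,265),tub=(320,140),tubedge=(338,130),pad=(410,200),border=(380,200)).items(): print(n,hsv[p[1],p[0]])
low=(S<70)&(V>90)
for n,m,b,z in (("tin",low,(240,170,300,220),.034),("case",V<60,(312,205,370,272),.048),("tub",(S<75)&(V>70),(310,126,366,190),.048),("pad",(H>100)&(H<130)&(S>100),(368,155,452,245),0),
  ("jar",low,(322,105,346,126),.062),("roll",(S<75),(260,112,290,138),.05),("tape",low,(395,255,428,283),.025)):
    k=blob(m,b); r=rect(ray(k,c,z)); print(n,k.min(0),k.max(0),r[0].round(4),round(r[1],2),r[2].round(4))
cv2.imwrite("pics/crop0.png",cv2.resize(im[100:290,230:460],None,fx=3.4,fy=3.1,interpolation=cv2.INTER_CUBIC))
E
```

```text
tin [162   9 147]
tinedge [173   8 136]
wood [ 17 107 124]
case [23 76 54]
caselow [ 12 138  50]
tub [ 26  31 142]
tubedge [ 26  29 123]
pad [ 24  25 161]
border [115  32 137]
tin [250. 178.] [293. 214.] [0.5415 0.2653] -17.85 [0.0823 0.115 ]
case [320. 219.] [361. 265.] [0.4069 0.0704] -0.99 [0.1285 0.1147]
tub [316. 126.] [360. 182.] [0.6559 0.0727] -2.99 [0.1622 0.124 ]
pad [376. 164.] [443. 236.] [ 0.5247 -0.1353] -1.27 [0.2125 0.1954]
jar [326. 109.] [340. 125.] [0.7594 0.0846] -1.18 [0.0461 0.0396]
roll [265. 115.] [282. 135.] [0.7442 0.2555] -0.61 [0.0586 0.0491]
tape [400. 257.] [422. 280.] [ 0.3279 -0.1285] -1.98 [0.0648 0.0619]
```

View pics/crop0.png

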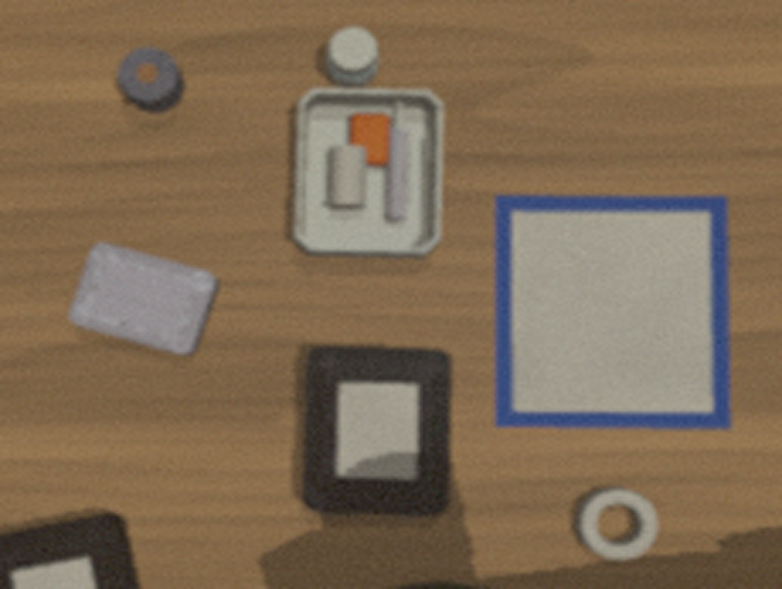

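The wrist camera will give finer measurements from above the gap. It has to end up over about (0.53, 0.2, 0.34).

```bash
python3 -m creep '[[[0,-0.49,-0.565,-0.09,24],[0,-0.49,-0.565,-0.09,24],[0,-0.49,-0.565,-0.09,24],[0,-0.49,-0.565,-0.09,24],[0,-0.49,-0.565,-0.09,24],[0,-0.49,-0.565,-0.09,24],[0,-0.49,-0.565,-0.09,24],[0,-0.49,-0.565,-0.09,24],[0,-0.49,-0.565,-0.09,24],[0,-0.49,-0.565,-0.09,24],[0,-0.49,-0.565,-0.09,24],[0,-0.49,-0.565,-0.09,24],[0,-0.49,-0.565,-0.09,24],[0,-0.49,-0.565,-0.09,24],[0,-0.49,-0.565,-0.09,24],[0,-0.49,-0.565,-0.09,24]]]'
python3 - <<'E'
from h import *
s=manip.read_state();print(s["tool_pos"],s["tcp_rot"],s["joints"])
c=manip.get_calibration("wrist");im=manip.snapshot("wrist");cv2.imwrite("pics/w1.png",im[:,:,::-1])
import json;json.dump({k:np.asarray(v).tolist() for k,v in c.items()},open("w1.json","w"))
R=cv2.Rodrigues(c["rvec"])[0];print(c["fx"],-R.T@c["tvec"],R)
E
```

```text
clock: 2.1
tool_pos: [0.5305, 0.1963, 0.3406]
tcp_rot: [0.0, -0.706, 0.708, -0.0]
contact_force: [-0.1, -0.0, 0.7]
opening: 0.997
[0.53045566 0.1962606  0.34060137] [ 1.04747515e-04 -7.06206391e-01  7.08006008e-01 -1.24727738e-04] [ 1.47298859e-01  3.62287062e-01  1.19797131e+00 -7.59872294e-05
  1.58101752e+00  1.72063944e+00]
301.72228881617224 [0.60209103 0.19582421 0.46314658] [[-2.42227249e-03 -9.99996826e-01 -6.93896028e-04]
 [-9.58992530e-01  2.12628162e-03  2.83423369e-01]
 [-2.83420994e-01  1.35196974e-03 -9.58994636e-01]]
```

View pics/w1.png

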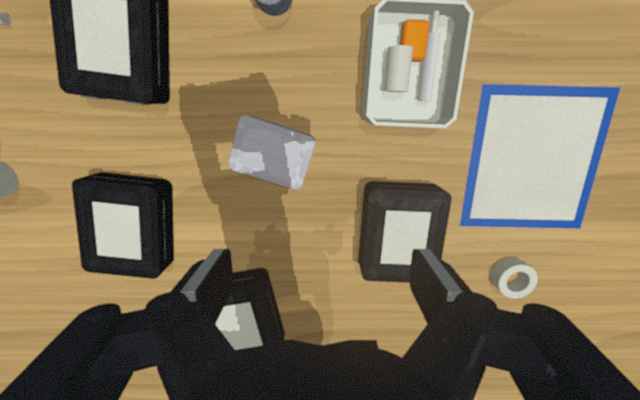

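The wrist view shows the tin centred near (272,152). The case's gap-facing side is near row 185, and the tub's is near row 125. I'll zoom in on the gap edges.

Run:
```python
from h import *
im=cv2.imread("pics/w1.png");cv2.imwrite("pics/w1c.png",cv2.resize(im[95:205,225:465],None,fx=3.3,fy=5,interpolation=cv2.INTER_CUBIC))
g=cv2.cvtColor(im,cv2.COLOR_BGR2GRAY)
for col in(390,405,420): print(col,"case",list(g[172:206,col]),"tub",list(g[110:136,col]))
```

```text
390 case [np.uint8(156), np.uint8(155), np.uint8(157), np.uint8(156), np.uint8(153), np.uint8(154), np.uint8(153), np.uint8(135), np.uint8(114), np.uint8(92), np.uint8(67), np.uint8(39), np.uint8(52), np.uint8(58), np.uint8(53), np.uint8(47), np.uint8(49), np.uint8(58), np.uint8(60), np.uint8(59), np.uint8(53), np.uint8(62), np.uint8(63), np.uint8(61), np.uint8(56), np.uint8(66), np.uint8(65), np.uint8(55), np.uint8(67), np.uint8(71), np.uint8(72), np.uint8(70), np.uint8(72), np.uint8(74)] tub [np.uint8(213), np.uint8(215), np.uint8(214), np.uint8(214), np.uint8(214), np.uint8(214), np.uint8(214), np.uint8(213), np.uint8(190), np.uint8(163), np.uint8(141), np.uint8(139), np.uint8(181), np.uint8(210), np.uint8(213), np.uint8(191), np.uint8(159), np.uint8(142), np.uint8(136), np.uint8(138), np.uint8(143), np.uint8(148), np.uint8(145), np.uint8(142), np.uint8(143), np.uint8(152)]
405 case [np.uint8(151), np.uint8(153), np.uint8(156), np.uint8(157), np.uint8(150), np.uint8(153), np.uint8(153), np.uint8(135), np.uint8(116), np.uint8(113), np.uint8(81), np.uint8(50), np.uint8(47), np.uint8
[... 872 characters left out ...]
.uint8(56), np.uint8(48), np.uint8(50), np.uint8(53), np.uint8(46), np.uint8(52), np.uint8(59), np.uint8(61), np.uint8(56), np.uint8(57), np.uint8(63), np.uint8(61), np.uint8(62), np.uint8(61), np.uint8(61), np.uint8(70), np.uint8(68), np.uint8(74), np.uint8(71), np.uint8(69), np.uint8(70), np.uint8(70)] tub [np.uint8(215), np.uint8(214), np.uint8(213), np.uint8(214), np.uint8(214), np.uint8(211), np.uint8(214), np.uint8(215), np.uint8(211), np.uint8(189), np.uint8(161), np.uint8(148), np.uint8(139), np.uint8(168), np.uint8(205), np.uint8(212), np.uint8(199), np.uint8(167), np.uint8(140), np.uint8(140), np.uint8(143), np.uint8(143), np.uint8(142), np.uint8(137), np.uint8(139), np.uint8(143)]
```

View pics/w1c.png

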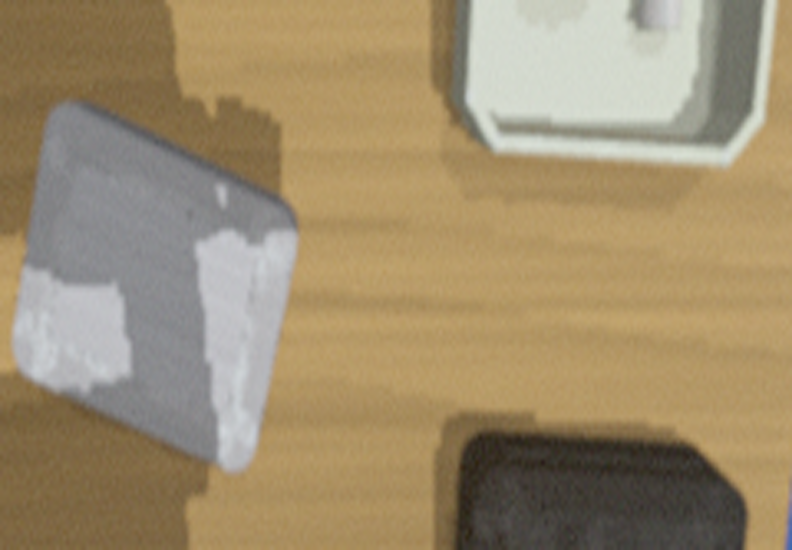

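```bash
cat >> h.py <<'E'
def cross(col,t,up=True):
    "last/first subpixel crossing of threshold t along a 1-D profile"
    col=col.astype(float);i=np.where((col[:-1]-t)*(col[1:]-t)<=0)[0]
    i=i[0] if up else i[-1]; return i+(col[i]-t)/(col[i]-col[i+1]+1e-9)
def fit(p):
    "line through points: centroid, direction"
    vx,vy,x,y=cv2.fitLine(p.astype(np.float32)*1000,cv2.DIST_HUBER,0,.1,.001).ravel();return np.array([x,y])/1000,np.array([vx,vy])
E
python3 - <<'E'
from h import *
import json
c=json.load(open("w1.json"));im=cv2.imread("pics/w1.png");g=cv2.GaussianBlur(cv2.cvtColor(im,cv2.COLOR_BGR2GRAY),(3,1),0)
case=np.array([(x,170+cross(g[170:200,x],82)) for x in range(380,430)])
tub=np.array([(x,122+cross(g[122:140,x],177,False)) for x in range(380,440)])
print(case[::10],tub[::12])
for n,p,zs in(("case",case,(0,.02,.048)),("tub",tub,(0,.048))):
    for z in zs:
        o,d=fit(ray(p,c,z)); d=d*np.sign(d[1]); print(n,z,"x at y=.07:",(o[0]+d[0]/d[1]*(.07-o[1])).round(4),"yaw deg (of y axis, ccw)",np.degrees(np.arctan2(-d[0],d[1])).round(2),(np.abs((ray(p,c,z)-o)@[-d[1],d[0]])).max().round(4))
hsv=cv2.cvtColor(im,cv2.COLOR_BGR2HSV);H,S,V=[hsv[:,:,i].astype(int) for i in range(3)]
k=blob((S<60)&(V>70),(222,108,322,196));print(k.min(0),k.max(0))
b=blob((H>100)&(H<130)&(S>100),(450,75,630,235));q=cv2.approxPolyDP(b.astype(np.float32),6,True)[:,0]
print("pad",ray(q,c,0).round(4))
kb=blob(V<95,(355,178,455,286));r=ray(kb,c,.048);print("case box @.048",r.min(0),r.max(0))
ti=ray(k,c,.034);r=rect(ti);print("tin top",r)
print("tin quad", ray(cv2.boxPoints(cv2.minAreaRect(k.astype(np.float32))),c,.034).round(4))
E
```

```text
[[380.         180.92307692]
 [390.         181.33333333]
 [400.         181.7037037 ]
 [410.         182.21875   ]
 [420.         182.66666667]] [[380.         124.96551724]
 [392.         125.41176471]
 [404.         126.02941176]
 [416.         126.5       ]
 [428.         127.14285714]]
case 0 x at y=.07: 0.4913 yaw deg (of y axis, ccw) -2.77 0.0003
case 0.02 x at y=.07: 0.4958 yaw deg (of y axis, ccw) -2.77 0.0003
case 0.048 x at y=.07: 0.5021 yaw deg (of y axis, ccw) -2.77 0.0003
tub 0 x at y=.07: 0.5768 yaw deg (of y axis, ccw) -2.63 0.0002
tub 0.048 x at y=.07: 0.5788 yaw deg (of y axis, ccw) -2.63 0.0001
[229. 115.] [314. 189.]
pad [[ 0.6342 -0.0375]
 [ 0.4182 -0.0337]
 [ 0.4142 -0.2284]
 [ 0.6297 -0.233 ]]
case box @.048 [ 0.33646373 -0.01083089] [0.50404062 0.1401792 ]
tin top (array([0.54236377, 0.2669747 ]), -17.91278839111328, array([0.0835502 , 0.11111013]))
tin quad [[0.5211 0.3369]
 [0.5985 0.306 ]
 [0.5664 0.2011]
 [0.4855 0.2269]]
```

Measured so far:
- **Gap:** 87.5 mm wide, within spec. Its yaw is about −2.7° and its centre line is x = 0.535 + 0.047·(y − 0.07).
- **Tin:** centre (0.542, 0.266), yaw about −17.6°. The top and wrist cameras agree.
- **Pad:** centre (0.524, −0.133).

The plan is to push flush on the +x side to square the tin up, push it back from the −x side, then push the end through. First I move beside the tin on its +x side, above it.

```bash
python3 -m creep '[[[0.4,-0.071,-0.1,0.18,2.6],[0.4,-0.071,-0.1,0.18,2.6],[0.4,-0.071,-0.1,0.18,2.6],[0.4,-0.071,-0.1,0.18,2.6],[0.4,-0.071,-0.1,0.18,2.6],[0.4,-0.071,-0.1,0.18,2.6],[0.4,-0.071,-0.1,0.18,2.6],[0.4,-0.071,-0.1,0.18,2.6]]]'
cat >> h.py <<'E'
def yaw(s):
    from scipy.spatial.transform import Rotation as Ro
    q=s["tcp_rot"];x=Ro.from_quat([q[1],q[2],q[3],q[0]]).apply([1,0,0]);return np.degrees(np.arctan2(x[1],x[0])),x[:2]
def wr(name):
    s=manip.read_state();c=manip.get_calibration("wrist");im=manip.snapshot("wrist")[:,:,::-1].copy();cv2.imwrite(f"pics/{name}.png",im)
    print(s["clock"],s["tool_pos"].round(4),"yaw",round(yaw(s)[0],2),"open",s["opening"],"F",s["contact_force"].round(1));return im,c,s
E
python3 - <<'E'
from h import *
wr("w2")
E
```

```text
clock: 3.15
tool_pos: [0.6307, 0.2679, 0.1616]
tcp_rot: [0.001, -0.69, 0.723, -0.0]
contact_force: [-0.2, 0.9, -0.6]
opening: 0.599
3.15 [0.6307 0.2679 0.1616] yaw -92.68 open 0.5994233591941664 F [-0.2  0.9 -0.6]
```

View pics/w2.png

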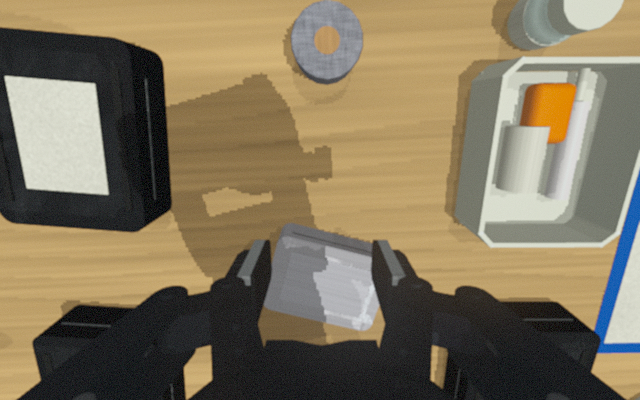

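In the wrist view the fingers straddle the tin's far side, with inner tip corners at (270,243) and (373,243). That puts the tips about 13 mm ahead of the TCP. I descend to TCP z ≈ 0.023 and push towards −x.

```bash
python3 -m creep '[[[0.4,0,0,0.06,0],[0.4,0,0,0.11,0],[0.4,0,0,0.138,0],[0.4,0,0,0.138,0],[0.4,0,0.01,0.138,0],[0.4,0,0.016,0.138,0],[0.4,0,0.02,0.138,0],[0.4,0,0.024,0.138,0],[0.4,0,0.028,0.138,0],[0.4,0,0.032,0.138,0],[0.4,0,0.036,0.138,0],[0.4,0,0.04,0.138,0],[0.4,0,0.044,0.138,0],[0.4,0,0.048,0.138,0],[0.4,0,0.05,0.138,0],[0.4,0,0.05,0.138,0]]]'
python3 - <<'E'
from h import *
wr("w3")
cv2.imwrite("pics/t3.png",manip.snapshot("top")[:,:,::-1])
a=cv2.imread("pics/w3.png")[100:400,100:540];b=cv2.imread("pics/t3.png")[150:290,220:370]
cv2.imwrite("pics/m3.png",np.hstack([a,cv2.resize(b,(321,300),interpolation=cv2.INTER_CUBIC)]))
E
```

```text
clock: 5.2
tool_pos: [0.5804, 0.2704, 0.0222]
tcp_rot: [-0.0, -0.691, 0.723, 0.0]
contact_force: [1.2, 0.3, 0.2]
opening: 0.603
5.2 [0.5804 0.2704 0.0222] yaw -92.65 open 0.6026692639463588 F [1.2 0.3 0.2]
```

View pics/m3.png

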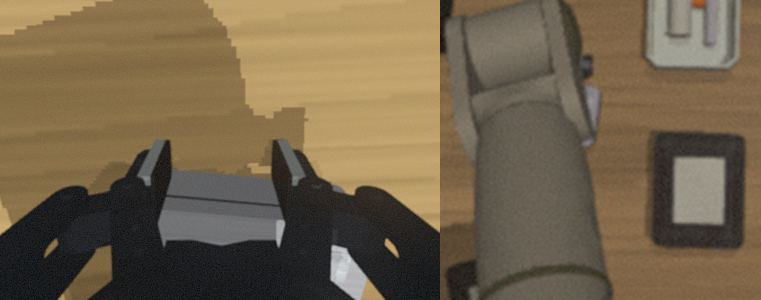

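The left finger is touching, but the tin's seam still slopes about 5°, from row 295 to 305 in the crop, so it isn't flush yet. I push a bit farther.

```bash
python3 -m creep '[[[0.4,0,0.004,0,0],[0.4,0,0.008,0,0],[0.4,0,0.011,0,0],[0.4,0,0.013,0,0],[0.4,0,0.013,0,0]]]'
python3 - <<'E'
from h import *
im,c,s=wr("w4")
g=cv2.cvtColor(im,cv2.COLOR_BGR2GRAY)
# lid top far edge seen between the fingers: brightest->dark step; seam = darkest row
for x in range(272,376,12): 
    col=g[262:345,x].astype(int); print(x,262+int(np.argmin(col[18:60]))+18, col[::4])
E
```

```text
clock: 5.92
tool_pos: [0.5674, 0.271, 0.0223]
tcp_rot: [-0.0, -0.691, 0.723, 0.0]
contact_force: [-0.1, -0.2, -0.8]
opening: 0.599
5.925 [0.5674 0.271  0.0223] yaw -92.65 open 0.5988013270668863 F [-0.1 -0.2 -0.8]
272 295 [ 97  89  87  91  97  98  98  97  62  99  94  98 111 115 116 115 115 119
 116 123  22]
284 295 [113 117  94  98  98  98  94  99  62  97  99  98 111 115 116 119 116 113
 113 123  30]
296 294 [119 115  96  94  95  91  95  95  55 100  95  95 111 117 113 116 119 114
 111 128  17]
308 295 [117 117  97  97  95  98  98  97  70 100  98  96 112 114 113 114 112 114
 113 123 104]
320 295 [116 119  98  97  99  94  95  94  61 101  95  96 111 116 116 118 116 115
 115 126 125]
332 295 [114 102 105 105  99  98  98 102  64  97  96 101 112 118 113 117 113 117
 114 123 116]
344 295 [118  96  96  93  93 100 100  94  68  96  92  98 112 117 116 118 111 115
 115 125  34]
356 295 [115  92  95  98 100 101 101  96  64  93  96  94 111 119 113 117 111 115
 114 123  27]
368 295 [ 98  95  97  98  99  97  95  98  64  96 100  94 108 115 113 116 114 110
 115 119  18]
```

The seam is now level at row 295 across the face, so the tin is flush. I go over the tin to its −x side and push it back to the centre line.

```bash
python3 -m creep '[[[0.4,0,-0.012,0,0],[0.4,0,-0.012,-0.06,0],[0.4,0,-0.012,-0.06,0],[0.4,0,0.05,-0.065,0],[0.4,0,0.1,-0.065,0],[0.4,0,0.116,-0.065,0],[0.4,0,0.116,-0.065,0],[0.4,0,0.116,-0.03,0],[0.4,0,0.116,0,0],[0.4,0,0.116,0,0],[0.4,0,0.108,0,0],[0.4,0,0.104,0,0],[0.4,0,0.1,0,0],[0.4,0,0.096,0,0],[0.4,0,0.092,0,0],[0.4,0,0.088,0,0],[0.4,0,0.084,0,0],[0.4,0,0.08,0,0],[0.4,0,0.076,0,0],[0.4,0,0.074,0,0]]]'
python3 -m creep '[[[0.4,0,0,0,0],[0.4,0,0.01,0,0],[0.4,0,0.012,-0.06,0],[0.4,0,0.012,-0.12,0],[0.4,0,0.012,-0.18,0],[0.4,0,0.012,-0.23,0],[0.4,0,0.012,-0.23,0],[0.4,0,0.012,-0.23,0]]]'
python3 - <<'E'
from h import *
im,c,s=wr("w5")
import json;json.dump({k:np.asarray(v).tolist() for k,v in c.items()},open("w5.json","w"))
E
```

```text
clock: 8.48
tool_pos: [0.4941, 0.2744, 0.0223]
tcp_rot: [0.0, -0.69, 0.723, -0.0]
contact_force: [-3.6, 0.4, 3.1]
opening: 0.604
clock: 9.48
tool_pos: [0.4812, 0.275, 0.2513]
tcp_rot: [-0.001, -0.691, 0.723, 0.0]
contact_force: [-0.2, -0.8, -0.1]
opening: 0.599
9.475 [0.4812 0.275  0.2513] yaw -92.65 open 0.5988373365867973 F [-0.2 -0.8 -0.1]
```

View pics/w5.png

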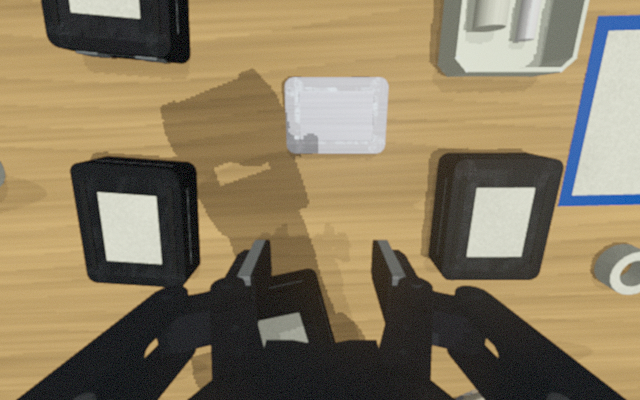

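The tin now looks parallel to the gap, spanning columns 285–388 and rows 77–154. I measure it together with both walls in this same picture.

Run:
```python
from h import *
import json
c=json.load(open("w5.json"));im=cv2.imread("pics/w5.png");g=cv2.GaussianBlur(cv2.cvtColor(im,cv2.COLOR_BGR2GRAY),(3,1),0)
S=cv2.GaussianBlur(cv2.cvtColor(im,cv2.COLOR_BGR2HSV)[:,:,1],(3,3),0)
print("prof tin low",S[140:165:2,340],"hi",S[66:90:2,340],"L",S[110,275:297:2],"R",S[110,378:400:2]);print("tub",g[60:90,505],S[60:90,505]);print("case",g[140:165,495])
def rep(n,p,zs):
    for z in zs:
        w=ray(p,c,z);o,d=fit(w);ax=1 if abs(d[1])>.7 else 0;d=d*np.sign(d[ax])
        print(n,z,o.round(4),"x@.07",(o[0]+d[0]/d[1]*(.07-o[1])).round(4) if ax else "", "yaw",np.degrees(np.arctan2(-d[0],d[1]) if ax else np.arctan2(d[1],d[0])).round(2),np.abs((w-o)@[-d[1],d[0]]).max().round(4))
T=50
rep("case",np.array([(x,138+cross(g[138:170,x],82)) for x in range(458,530)]),(0,.048))
rep("tub",np.array([(x,66+cross(S[66:90,x].astype(int),60)) for x in range(465,560)]),(0,.048))
rep("tin-x",np.array([(x,142+cross(S[142:165,x],T)) for x in range(300,375)]),(.0,.034))
rep("tin+x",np.array([(x,66+cross(S[66:90,x],T)) for x in range(300,375)]),(.0,.034))
rep("tin+y",np.array([(275+cross(S[y,275:297],T),y) for y in range(90,140)]),(0,.034))
rep("tin-y",np.array([(376+cross(S[y,376:400],T),y) for y in range(90,140)]),(0,.034))
```

```text
prof tin low [  6   7   6   5   4   5   9  75 106 108 106 106 106] hi [109 109 108 109 112  73   8   4   4   5   3   4] L [117 120 116 118 110  31   5   5   4   5   8] R [  4   3   4   5  21  89 103 104 104 105 104]
tub [220 219 220 220 220 220 219 219 220 220 219 199 158 129 125 131 143 153
 160 155 150 148 147 150 151 152 151 147 147 150] [ 17  17  17  17  17  17  17  17  16  16  17  19  21  24  27  42  73  98
 106 108 110 110 110 108 108 109 111 113 112 111]
case [164 166 163 165 164 163 162 166 163 144 123 121 101  68  46  55  56  53
  54  59  59  59  62  63  61]
case 0 [0.4903 0.0534] x@.07 0.4911 yaw -2.64 0.0014
case 0.048 [0.4984 0.0814] x@.07 0.4978 yaw -2.64 0.0012
tub 0 [0.5797 0.064 ] x@.07 0.5799 yaw -1.89 0.0026
tub 0.048 [0.5763 0.0907] x@.07 0.5756 yaw -1.89 0.0022
tin-x 0.0 [0.4987 0.2561] x@.07 0.489 yaw -2.97 0.0004
tin-x 0.034 [0.5036 0.2575] x@.07 0.4939 yaw -2.97 0.0004
tin+x 0.0 [0.5871 0.2508] x@.07 0.579 yaw -2.56 0.0002
tin+x 0.034 [0.584  0.2527] x@.07 0.5759 yaw -2.56 0.0002
tin+y 0 [0.5512 0.3146] x@.07  yaw -1.82 0.0003
tin+y 0.034 [0.5514 0.3107] x@.07  yaw -1.82 0.0002
tin-y 0 [0.542  0.1935] x@.07  yaw -2.67 0.0002
tin-y 0.034 [0.543  0.2006] x@.07  yaw -2.67 0.0001
```

Tin centre is (0.5438, 0.2557) with yaw −2.75°. The gap centre line at that y is also 0.5438, and the measured tin size of 80.4 × 110 mm fits the spec. Next I turn 90° and go behind the tin's +y end.

```bash
python3 -m creep '[[[0.65,-0.04,-0.03,0,-10],[0.65,-0.073,-0.0635,0,-20],[0.65,-0.073,-0.0635,0.03,-30],[0.65,-0.073,-0.0635,0.06,-40],[0.65,-0.073,-0.0635,0.09,-50],[0.65,-0.073,-0.0635,0.12,-60],[0.65,-0.073,-0.0635,0.14,-70],[0.65,-0.073,-0.0635,0.14,-80],[0.65,-0.073,-0.0635,0.14,-90],[0.65,-0.073,-0.0635,0.14,-90],[0.65,-0.073,-0.0635,0.14,-90]]]'
python3 - <<'E'
from h import *
s=manip.read_state();print(s["tool_pos"],yaw(s),s["joints"].round(3))
p=s["tool_pos"];print("off centre line",p[0]-(.5351+.047*(p[1]-.07)))
E
```

```text
clock: 10.9
tool_pos: [0.5483, 0.3449, 0.1115]
tcp_rot: [0.0, 1.0, -0.025, -0.001]
contact_force: [-0.2, 0.1, 0.0]
opening: 0.347
[0.54834883 0.34488454 0.11153799] (np.float64(-2.855535002379568), array([ 0.99875769, -0.04981783])) [ 0.381  0.706  1.255 -0.     1.182  0.431]
off centre line 0.0003292532962324568
```

```bash
python3 -m creep '[[[0.65,0,0,0.05,0],[0.65,0,0,0.087,0],[0.65,0,0,0.087,0],[0.65,0,0.015,0.087,0],[0.65,0,0.02,0.087,0],[0.65,0,0.024,0.087,0],[0.65,0,0.028,0.087,0],[0.65,0,0.032,0.087,0],[0.65,0,0.037,0.087,0],[0.65,0,0.042,0.087,0],[0.65,0,0.047,0.087,0],[0.65,0,0.052,0.087,0],[0.65,0,0.057,0.087,0],[0.65,0,0.062,0.087,0],[0.65,0,0.067,0.087,0],[0.65,0,0.072,0.087,0],[0.65,0,0.077,0.087,0],[0.65,0,0.08,0.087,0],[0.65,0,0.08,0.087,0]]]'
python3 - <<'E'
from h import *
im,c,s=wr("w6")
t=manip.snapshot("top")[:,:,::-1]
cv2.imwrite("pics/m6.png",np.hstack([im[100:400,100:540],cv2.resize(t[150:290,220:370],(321,300),interpolation=cv2.INTER_CUBIC)]))
E
```

```text
clock: 13.28
tool_pos: [0.5447, 0.2646, 0.025]
tcp_rot: [0.0, 1.0, -0.023, -0.0]
contact_force: [0.6, -0.6, -0.1]
opening: 0.348
13.275 [0.5447 0.2646 0.025 ] yaw -2.67 open 0.34820958126027024 F [ 0.6 -0.6 -0.1]
```

View pics/m6.png

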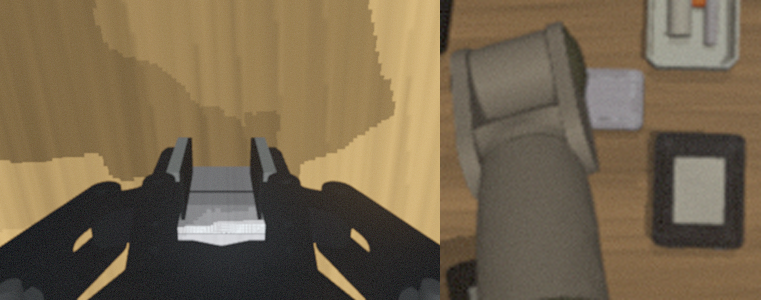

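The tin sits flush against both fingertips. In the top view it is straight in front of the gap mouth, with its centre row about 196 matching the gap's. I push into the gap in stages, watching the force.

```bash
python3 -m creep '[[[0.65,0,0.005,0,0],[0.65,0,0.01,0,0],[0.65,0,0.015,0,0],[0.65,0,0.02,0,0],[0.65,0,0.025,0,0],[0.65,0,0.03,0,0],[0.65,0,0.035,0,0],[0.65,0,0.04,0,0],[0.65,0,0.045,0,0],[0.65,0,0.05,0,0],[0.65,0,0.055,0,0],[0.65,0,0.06,0,0],[0.65,0,0.065,0,0],[0.65,0,0.07,0,0],[0.65,0,0.075,0,0],[0.65,0,0.08,0,0]]]'
python3 - <<'E'
from h import *
im,c,s=wr("w7");g=cv2.cvtColor(im,cv2.COLOR_BGR2GRAY)
print("seam rows",[(x,284+int(np.argmin(g[284:305,x]))) for x in range(290,362,10)])
t=manip.snapshot("top")[:,:,::-1].copy();cv2.imwrite("pics/t7.png",t);hsv=cv2.cvtColor(t,cv2.COLOR_BGR2HSV)
for x in(318,322,326,330,334): print(x,hsv[178:216,x,1])
E
```

```text
clock: 15.38
tool_pos: [0.5412, 0.1849, 0.0253]
tcp_rot: [0.0, 1.0, -0.023, -0.0]
contact_force: [0.1, 1.5, -0.7]
opening: 0.353
15.375 [0.5412 0.1849 0.0253] yaw -2.66 open 0.3531871445136995 F [ 0.1  1.5 -0.7]
seam rows [(290, 291), (300, 291), (310, 291), (320, 291), (330, 291), (340, 291), (350, 291), (360, 291)]
318 [74 61 74 47 56 56 59 51 44 54 58 48 54 44 50 46 44 48 50 46 42 53 55 53
 44 50 46 48 39 51 46 49 51 43 49 48 46 47]
322 [24 25 36 50 53 34 39 50 50 72 67 53 59 71 52 46 28 22 20  6  6  4  6  3
  7  5  6  9  6 12 16 14 28 52 46 46 45 50]
326 [20 19 26 31 15  8 11  7  7  9  3  7 10  8  8  5  7  8 10  7  7  7  8  8
  7  7  8 10  7  9  7 13  7 29 26 30 22 13]
330 [22 22 21 28 18 13  9  7  8  5  5  8  7  8  5  3  7 10  5  7  3  5  5  7
  7  5  7  5  4 14  9 12 10 25 52 42 29 11]
334 [20 20 20 22 19 12  7  7 10  3  7  7  9  7  7 10 12  8  7  7 10  7  8 10
  8 10 12  7  6  5  5  9 19 24 39 15 20 36]
```

Still flush with the seam level, 1.5 N, and the tin's front half is in the gap. Continuing.

```bash
python3 -m creep '[[[0.65,0,0.006,0,0],[0.65,0,0.012,0,0],[0.65,0,0.018,0,0],[0.65,0,0.024,0,0],[0.65,0,0.03,0,0],[0.65,0,0.036,0,0],[0.65,0,0.042,0,0],[0.65,0,0.048,0,0],[0.65,0,0.054,0,0],[0.65,0,0.06,0,0],[0.65,0,0.066,0,0],[0.65,0,0.072,0,0],[0.65,0,0.078,0,0],[0.65,0,0.084,0,0],[0.65,0,0.09,0,0]]]'
python3 - <<'E'
from h import *
im,c,s=wr("w8");g=cv2.cvtColor(im,cv2.COLOR_BGR2GRAY)
print("seam rows",[(x,284+int(np.argmin(g[284:305,x]))) for x in range(290,362,10)])
E
```

```text
clock: 17.35
tool_pos: [0.537, 0.0949, 0.0253]
tcp_rot: [-0.0, 1.0, -0.023, -0.0]
contact_force: [0.2, 3.1, 2.9]
opening: 0.345
17.35 [0.537  0.0949 0.0253] yaw -2.66 open 0.34457977102331866 F [0.2 3.1 2.9]
seam rows [(290, 284), (300, 291), (310, 291), (320, 291), (330, 291), (340, 290), (350, 291), (360, 297)]
```

```bash
python3 -m creep '[[[0.65,0,0.006,0,0],[0.65,0,0.012,0,0],[0.65,0,0.018,0,0],[0.65,0,0.024,0,0],[0.65,0,0.03,0,0],[0.65,0,0.036,0,0],[0.65,0,0.042,0,0],[0.65,0,0.048,0,0],[0.65,0,0.054,0,0],[0.65,0,0.06,0,0],[0.65,0,0.066,0,0],[0.65,0,0.072,0,0],[0.65,0,0.078,0,0],[0.65,0,0.084,0,0],[0.65,0,0.09,0,0],[0.65,0,0.096,0,0],[0.65,0,0.102,0,0],[0.65,0,0.108,0,0],[0.65,0,0.114,0,0],[0.65,0,0.12,0,0]]]'
python3 -m creep '[[[0.65,0,0.006,0,0],[0.65,0,0.012,0,0],[0.65,0,0.018,0,0],[0.65,0,0.024,0,0],[0.65,0,0.029,0,0],[0.65,0,0.033,0,0],[0.65,0,0.036,0,0],[0.65,0,0.038,0,0],[0.65,0,0.038,0,0],[0.65,0,0.03,0,0],[0.65,0,0.02,0,0],[0.65,0,0.02,-0.06,0],[0.65,0,0,-0.12,0],[0.65,0,-0.05,-0.18,0],[0.65,0,-0.1,-0.24,0],[0.65,0,-0.1,-0.26,0],[0.65,0,-0.1,-0.26,0],[0.65,0,-0.1,-0.26,0],[0.65,0,-0.1,-0.26,0]]]'
python3 - <<'E'
from h import *
import json
im,c,s=wr("w9");json.dump({k:np.asarray(v).tolist() for k,v in c.items()},open("w9.json","w"))
t=manip.snapshot("top")[:,:,::-1];cv2.imwrite("pics/t9.png",t)
sc=manip.snapshot("scene")[:,:,::-1];cv2.imwrite("pics/s9.png",sc)
cv2.imwrite("pics/m9.png",np.hstack([cv2.resize(t,None,fx=.6,fy=.6,interpolation=cv2.INTER_AREA),cv2.resize(sc,None,fx=.6,fy=.6,interpolation=cv2.INTER_AREA)]))
E
```

```text
clock: 19.9
tool_pos: [0.5314, -0.025, 0.0253]
tcp_rot: [-0.0, 1.0, -0.023, -0.0]
contact_force: [0.7, 1.1, -1.4]
opening: 0.348
clock: 22.28
tool_pos: [0.5357, 0.075, 0.284]
tcp_rot: [-0.0, 1.0, -0.024, -0.001]
contact_force: [-0.1, -0.3, -0.1]
opening: 0.351
22.275 [0.5357 0.075  0.284 ] yaw -2.7 open 0.35137623927352346 F [-0.1 -0.3 -0.1]
```

View pics/m9.png

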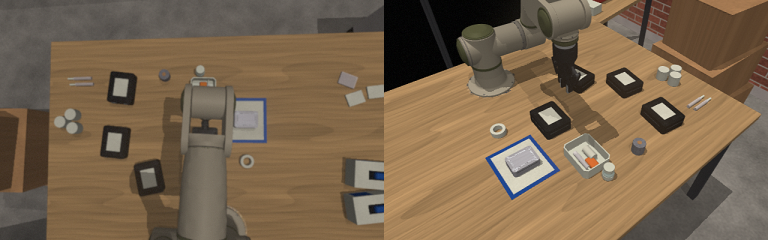

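The tin lies within the pad's border in both views, and the distractors look unmoved. I'll check that with numbers.

Run:
```python
from h import *
import json
c=manip.get_calibration("scene");im=cv2.imread("pics/s9.png");im0=cv2.imread("pics/scene0.png")
P=np.array([.5241,-.1332]);th=np.radians(-1.2);A=np.array([[np.cos(th),-np.sin(th)],[np.sin(th),np.cos(th)]])
def m(i):
    h=cv2.cvtColor(i,cv2.COLOR_BGR2HSV).astype(int);return h[:,:,0],h[:,:,1],h[:,:,2]
H,S,V=m(im);b=blob((H>100)&(H<130)&(S>100),(150,215,310,345));q=cv2.approxPolyDP(cv2.convexHull(b.astype(np.float32)),8,True)[:,0]
print("pad corners in pad frame",((ray(q,c,0)-P)@A).round(3).tolist())
print("tin area px",im[266,238],im[280,238],im[240,215])
k=blob((S<22)&(H!=0)&((H>110)),(190,230,275,295));print("tin px",k.min(0),k.max(0),cv2.contourArea(k.astype(np.float32)))
print("tin box in pad frame z=.034",[( (ray(k,c,.034)-P)@A).min(0).round(3),((ray(k,c,.034)-P)@A).max(0).round(3)])
d=cv2.absdiff(im,im0).max(2)
for n,(x,y) in dict(jar=(374,285),roll=(424,243),tape=(190,217)).items(): 
    r,_=cv2.phaseCorrelate(np.float32(cv2.cvtColor(im0,6)[y-20:y+20,x-20:x+20]),np.float32(cv2.cvtColor(im,6)[y-20:y+20,x-20:x+20])); print(n,"shift px",np.round(r,2),"diff",np.median(d[y-15:y+15,x-15:x+15]))
```

```text
pad corners in pad frame [[-0.103, 0.099], [0.112, 0.093], [0.109, -0.101], [-0.108, -0.095]]
tin area px [182 180 186] [91 90 94] [145  68  24]
tin px [205. 248.] [252. 281.] 760.0
tin box in pad frame z=.034 [array([-0.035, -0.043]), array([0.047, 0.048])]
jar shift px [ 0.   -0.03] diff 3.0
roll shift px [-0.05 -0.01] diff 3.0
tape shift px [-0.04  0.11] diff 4.0
```

View pics/w9.png

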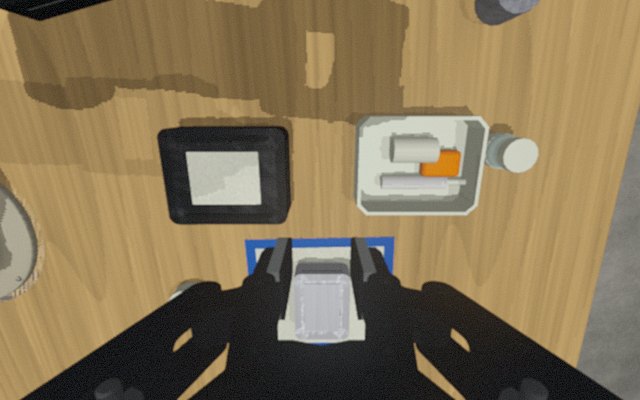

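The wrist view shows the tin flat on the pad, its top spanning about columns 292–352 and rows 272–340. The blue border is clear at the back and the robot is touching nothing, so I hand in.

```bash
python3 -c "
from workcell import manip
print(manip.job_done(), manip.read_state()['clock'])"
```

```text
the job is handed in; nothing more can be done
the job is handed in; nothing more can be done
```

The tin is lying flat on the blue-edged pad on the far side of the gap, and the job is handed in at about 22 s of the 64 s allowed. No verdict is reported.

**What I did:** I squared the tin up with a flush push on each long side. With two fingertips on its end, I then slid it through the 87.5 mm gap and backed off. End-of-move force readings were about 5 N or less.

**Last checks:**
- **Tin position:** Measured in the scene picture, the tin spans about −35 to +47 mm by −43 to +48 mm in the pad's frame. That is well inside the limits of ±115 and ±105 mm.
- **Measurement doubts:** The tin's colour mask was incomplete: it gave only 91 mm of the 110 mm length. Dead reckoning from the last push puts the tin's centre near y = −0.13 m (pad centre −0.133 m), which allows for the full length. The pad corners came out up to 7 mm from nominal. Neither comes close to using up the margin.
- **Other objects:** The jar, roll and tape moved by 0.11 pixel or less in the scene view.
- **Robot clear:** The gripper was raised about 0.25 m and drawn back from the tin, reading about zero force.

No check failed.

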